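One stroke of the reagent pump over the beaker

TASK

Two bottle-top dispensers stand in the fume hood. Give the one whose spout hangs over the beaker a full stroke: press its plunger head straight down to the stop, hold it there for a moment, then let it rise all the way up again. Do not press the other dispenser, and leave the beaker standing where it is.

Things in the scene. Friction and masses are not known exactly. Their poses are not given: they have to be found in the camera images.
- head_1 (a point): Centre of the flat top of one dispenser's plunger head: a white disc 42 mm across, 14 mm thick, top at rest 245 mm above the bench. It travels 22 mm straight down to a firm stop; the spring resists with about 4.5 N at the top, 9 N at the stop, and lifts it again when let go. Below on its axis: white barrel (32 mm), grey collar and amber bottle (76 mm across), fixed to the bench.
- head_2 (a point): The same point on the second, identical dispenser, at least 200 mm to one side; either may be on the left. On both a white spout 8 mm thick leaves the barrel 180 mm above the bench and ends 100 mm out from the plunger's axis, 131 mm above the bench, pointing within 35 degrees of straight away from the robot (+x).
- beaker: Loose clear glass beaker, 58 mm across the rim, 66 mm tall, on a fixed cream stirrer pedestal (90 mm square, 45 mm high) under one dispenser's spout: its axis is about 100 mm from that plunger's axis and farther from the other's. Origin: centre of its underside, 45 mm above the bench; z up.
There are look-alikes about, which are no part of the job. Leave any black look-alike of the part that bears head_1 alone.

How it is judged:
By the outcome, as a careful person would: the job done as asked, in the order asked, and still so for the second after the job is handed in, with the robot touching nothing.
It also fails if it takes over 32 s, if anything falls off the work surface, if the arm or the gripper's body presses on something with over 40 N, if the wrist force passes 120 N, or if a joint passes its speed limit or range.

ROBOT

A 6-joint arm with a two-finger parallel gripper is mounted at the origin on the work surface. World frame = base frame: x ahead of the robot, y to its left, z up, the work surface at z = 0. Lengths are in m, angles in degrees, forces in N, time in s.
With the tool pointing down it reaches from about 0.35 to 0.975 m from the base axis. Payload 4.9 kg.
Tool frame: the origin (TCP) lies on the front face of the gripper's body, between the roots of the fingers; the fingertips stand 73 mm ahead of it and the grasp point (between the pads) lies 54 mm ahead of it; z points along the fingers, y is the direction in which the jaws open and shut (so a half turn about z gives the same grasp; the last joint's range is limited). The gripper opens to 85 mm and grips with 20 to 120 N. Pads are 22 mm wide; open, the fingers measure 114 mm over their backs; the gripper's body (76 mm by 85 mm) begins 54 mm behind the grasp point. The pads swing forward as they close: fully open they stand 13 mm farther back than shut.
Start: joints at [-81.417, 3.019, 92.412, -0, 84.569, -6.818], TCP at [0.166, -0.603, 0.304] pointing down, gripper open.
Joint ranges: [-172.51, 172.51], [-57.92, 126.97], [3.15, 148.05], [-58.71, 238.71], [5.1, 150.11], [-179.66, 179.66]. Speed limits (degrees/s): [147.25, 147.25, 180, 180, 180, 180].

INTERFACE

Orientations are given as a 3x3 rotation matrix whose columns are the frame's x, y, z axes.
In Python, from workcell import robot, viewer, workorder gives the robot as it stands.
- The arm moves only by the tool apply_moves, never from a script. Its argument "commands" is text: rows parted by semicolons, each of 5 numbers parted by spaces: the shift along the tool's x, y, z in cm, then the turn about the tool's z in rad, then the finger opening in cm, from 0 to 8.54. In form: tx ty tz roll fingers; .... A call has 1 to 12 rows; each row shifts and turns the commanded pose from where the row before left it, along the tool's axes as they then stand; what a row does not reach is not made up. A row lasts 1/12 s, in which the tool goes at most 41.7 mm and 7.16 degrees, less where a joint would pass 70% of its speed; a pose out of reach is approached as far as the arm can. A call with a gripper value outside its range is refused whole. The fingers move at their own pace and stop on an object; the grip force is fixed at half the most. Time passes only in rows, so rows that do not move let the fingers close. It gives the time, the measured TCP pose, the force and the opening at its end, in the units of the state.
- robot.sense(): the state, without advancing time (a new reading comes with each control period).
- viewer.grab_frame(name): name is "side" or "top" or "wrist"; returns a dict with "frame" (420x560x3 uint8, blue, green, red), "range_z" (420x560 float32, m along the optical axis (not along the pixel's ray), 0 where there is no reading), "K" (3x3 intrinsics, pixels), "eye" and "orientation" of the camera in the world; the wrist camera has in their place "hand_eye" (4x4, takes a point from camera to tool coordinates, whose origin is the TCP and whose axes are the flange's). Camera axes: x right, y down, z forward; pixel columns grow to the right and rows downward; lengths in m; the calibration is good to about 2 mm. A picture is of the moment at which its call begins: read the wrist's pose just before it.
- workorder.sign_off(): hands the job in, once; it reports no verdict.
The state is a dict: "time_s": time; "qpos": joint angles; "joint_vel": joint speeds; "effort": joint torques, N m; "tool_pos": TCP position; "tool_rot": TCP orientation; "force": force on the tool from outside, world axes, zero at the start; "wrist_torque": the same for the moment, N m; "opening": finger opening in m.
Only numpy, scipy, OpenCV 4.12 (cv2) and the standard library are available. Lean on these libraries where they do the work, as an engineer would, in place of code of your own. Each camera call takes 0.05 s, during which the arm holds its last target.

## Working session

There is one attempt and no reset: what is moved stays moved. The work goes in short steps, Python scripts to look and compute and a tool call to move; the robot and the scene stay as the last step left them, time stands still between calls to the robot, and variables do not carry over. Pictures are saved under pics/ and viewed, and the job is handed in when it is done.

Besides the shell and the picture viewer there is one more tool, called after "Request:" by a JSON object that holds its "name" and its "arguments", one argument or row to a line. apply_moves: Moves the arm, as the interface text tells. Its arguments: {"type":"object","properties":{"commands":{"type":"string"}},"required":["commands"]}

```bash
mkdir -p pics; cat > h.py <<'E'
import numpy as np, cv2
from workcell import robot, viewer, workorder
def pts(f):
    Z=f["range_z"];K=f["K"];v,u=np.indices(Z.shape)
    P=np.stack([(u-K[0,2])/K[0,0]*Z,(v-K[1,2])/K[1,1]*Z,Z],-1)
    return P@np.array(f["orientation"]).T+np.array(f["eye"])
E
python3 - <<'E'
from h import *
s=robot.sense();print(s)
for n in("side","top"):
    f=viewer.grab_frame(n);cv2.imwrite(f"pics/{n}0.png",f["frame"]);np.savez(f"{n}0.npz",**f);print(n,f["K"],f["eye"],f["orientation"])
E
```

```text
{'time_s': 0.0, 'qpos': array([-8.14159386e+01,  3.05760001e+00,  9.24911533e+01,  2.11498513e-03,
        8.45688352e+01, -6.81937119e+00]), 'joint_vel': array([-0.12059795,  0.02951874,  0.01929965, -0.00611313,  0.06529856,
        0.09325845]), 'effort': array([ 1.99771762e-05, -3.93683231e+01, -3.70174563e+01, -8.63173204e-05,
        7.13426038e-03,  4.31440526e-06]), 'tool_pos': array([ 0.16593385, -0.60208545,  0.30266896]), 'tool_rot': array([[ 9.64080469e-01,  2.65610197e-01, -2.69991537e-04],
       [ 2.65610187e-01, -9.64078362e-01,  2.03479989e-03],
       [ 2.80170602e-04, -2.03342334e-03, -9.99997893e-01]]), 'force': array([-0.46229578,  0.20497523, -0.00992721]), 'wrist_torque': array([-0.01910592,  0.05667875,  0.03176234]), 'opening': 0.0851181754372503}
side [[443.74021339   0.         278.68529713]
 [  0.         443.74021339 202.72455443]
 [  0.           0.           1.        ]] [0.35327761 0.62248973 0.56172542] [[-9.62388214e-01 -1.45874726e-01  2.29193129e-01]
 [-2.71677857e-01  5.17554017e-01 -8.11374748e-01]
 [-2.60755685e-04 -8.43124192e-01 -5.37718819e-01]]
top [[450.43910674   0.         275.88679682]
 [  0.         450.43910674 212.48206358]
 [  0.           0.           1.        ]] [0.3720462  0.01862494 1.07283033] [[-0.07666321 -0.9757713   0.20492222]
 [-0.9970549   0.07460005 -0.01778649]
 [ 0.00206833 -0.20568227 -0.97861664]]
```

View pics/side0.png

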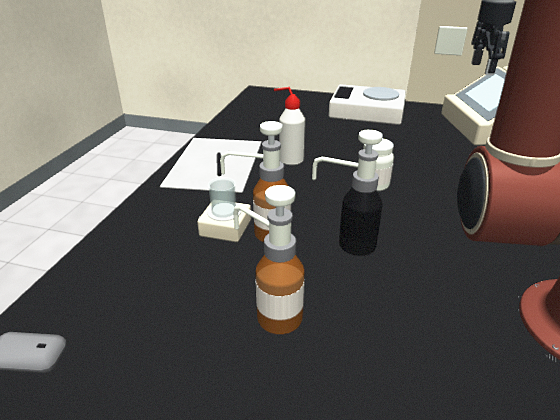

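View pics/top0.png

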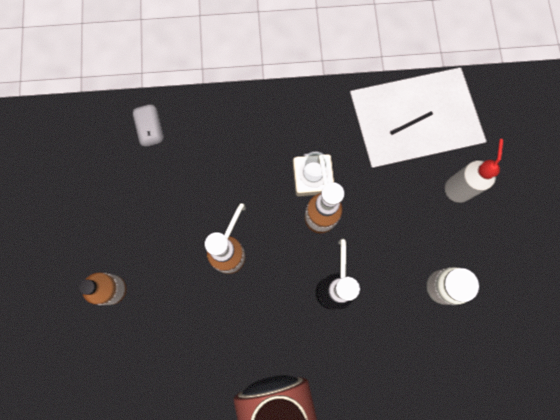

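The top view shows amber dispenser heads at about (217,244) and (332,194), and the black look-alike's head at (346,289). The beaker and pedestal are at about (314,172), under the spout of the head at (332,194). In the side view that head is at about (271,128). Next I'll measure positions.

```bash
python3 - <<'E'
from h import *
for n,seeds in(("top",[(217,244),(332,194),(346,289),(460,286),(490,170)]),("side",[(280,195),(271,128),(370,136)])):
    f=dict(np.load(n+"0.npz"));P=pts(f);g=f["frame"]
    K=f["K"];R=f["orientation"];e=f["eye"]
    for u,v in seeds:
        p=P[v,u]
        # white, top plane pixels near seed
        m=(np.abs(P[...,2]-p[2])<0.006)&(np.hypot(P[...,0]-p[0],P[...,1]-p[1])<0.045)&(g.min(-1)>150)
        m=m.astype(np.uint8);c,_=cv2.findContours(m,cv2.RETR_EXTERNAL,cv2.CHAIN_APPROX_NONE)
        q=P[m>0]
        print(n,(u,v),"seed",p.round(4),"n",m.sum(),"mid",((q.min(0)+q.max(0))/2).round(4),"ext",(q.max(0)-q.min(0)).round(4),"zmed",np.median(q[:,2]).round(4))
f=dict(np.load("top0.npz"));P=pts(f);g=f["frame"]
m=(np.abs(P[...,2]-.045)<.006)&(g.min(-1)>130)&(np.abs(P[...,0]-.6)<.25)&(np.abs(P[...,1])<.2)
v,u=np.where(m);q=P[m];print("ped",q.min(0),q.max(0),u.min(),u.max(),v.min(),v.max())
for u,v in[(322,165),(314,155),(325,180),(242,207),(342,242)]:print(u,v,P[v,u].round(3),g[v,u])
# rim
m=(P[...,2]>.095)&(P[...,2]<.118)
v,u=np.where(m[140:200,285:345]);q=P[140:200,285:345][m[140:200,285:345]]
if len(q):print("rim",len(q),q.min(0),q.max(0))
for tag,(x0,x1,y0,y1) in {"crop":(280,380,130,310)}.items():
    cv2.imwrite("pics/crop0.png",cv2.resize(g[130:310,200:380],None,fx=3.2,fy=3.2,interpolation=cv2.INTER_CUBIC))
E
```

```text
top (217, 244) seed [0.494  0.1165 0.2472] n 393 mid [0.4953 0.1189 0.2457] ext [0.0404 0.0405 0.0087] zmed 0.2459
top (332, 194) seed [ 0.5722 -0.1047  0.2483] n 359 mid [ 0.5746 -0.1044  0.2461] ext [0.0395 0.0398 0.0073] zmed 0.2458
top (346, 289) seed [ 0.3943 -0.1122  0.2462] n 419 mid [ 0.396  -0.1142  0.2455] ext [0.0402 0.0411 0.009 ] zmed 0.2459
top (460, 286) seed [ 0.3857 -0.3747  0.11  ] n 862 mid [ 0.3889 -0.3772  0.1098] ext [0.0688 0.0694 0.0117] zmed 0.1106Traceback (most recent call last):
  File "<stdin>", line 11, in <module>
    return umr_minimum(a, axis, None, out, keepdims, initial, where)
ValueError: zero-size array to reduction operation minimum which has no identity
```

```bash
python3 - <<'E'
from h import *
for n,seeds in(("side",[(280,192),(271,128),(370,136)]),):
    f=dict(np.load(n+"0.npz"));P=pts(f);g=f["frame"]
    for u,v in seeds:
        p=P[v,u]
        m=(np.abs(P[...,2]-p[2])<0.006)&(np.hypot(P[...,0]-p[0],P[...,1]-p[1])<0.045)&(g.min(-1)>150)
        q=P[m]
        print(n,(u,v),"seed",p.round(4),m.sum(), "mid",((q.min(0)+q.max(0))/2).round(4) if len(q) else 0)
f=dict(np.load("top0.npz"));P=pts(f);g=f["frame"]
m=(np.abs(P[...,2]-.045)<.006)&(g.min(-1)>130)&(np.abs(P[...,0]-.6)<.25)&(np.abs(P[...,1])<.2)
v,u=np.where(m);q=P[m];print("ped",q.min(0),q.max(0))
for u,v in[(322,165),(314,155),(325,180),(242,207),(342,242)]:print(u,v,P[v,u].round(3),g[v,u])
cv2.imwrite("pics/crop0.png",cv2.resize(g[130:310,200:380],None,fx=3.2,fy=3.2,interpolation=cv2.INTER_CUBIC))
f=dict(np.load("side0.npz"));g=f["frame"]
cv2.imwrite("pics/crop1.png",cv2.resize(g[110:290,190:400],None,fx=3.2,fy=3.2,interpolation=cv2.INTER_CUBIC))
E
```

```text
side (280, 192) seed [0.4939 0.1181 0.2453] 446 mid [0.4943 0.1178 0.243 ]
side (271, 128) seed [ 0.5697 -0.0928  0.245 ] 210 mid [ 0.5745 -0.1059  0.2426]
side (370, 136) seed [ 0.3941 -0.1037  0.2459] 217 mid [ 0.395  -0.1149  0.2431]
ped [ 0.63171703 -0.13936706  0.03908939] [ 0.72039265 -0.0512842   0.05098536]
322 165 [ 0.651 -0.1    0.183] [253 252 253]
314 155 [ 0.703 -0.096  0.096] [117 121 120]
325 180 [ 0.618 -0.103  0.187] [253 252 253]
242 207 [0.577 0.07  0.175] [204 217 223]
342 242 [ 0.489 -0.125  0.181] [247 250 252]
```

View pics/crop0.png

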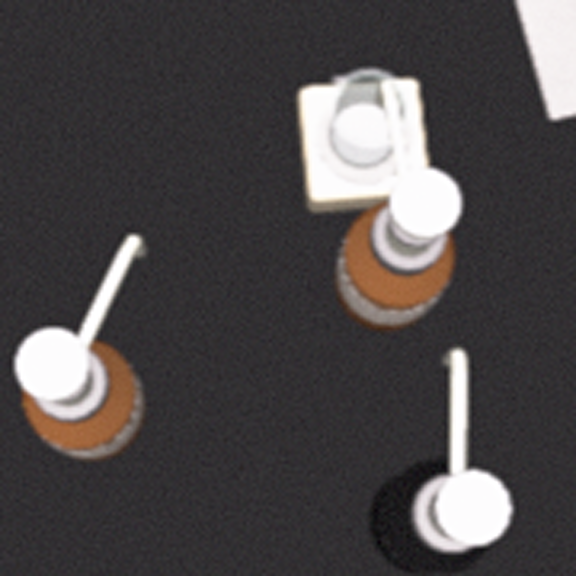

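View pics/crop1.png

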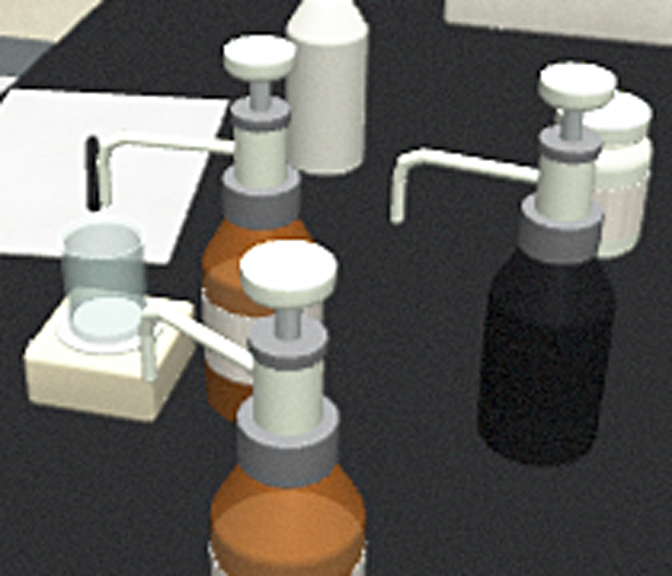

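The beaker's dispenser is head B at about (0.5745, -0.105, 0.245). The pedestal centre is about (0.676, -0.095), 102 mm from that axis, and the spout lies over it. The other amber head is at (0.495, 0.118) and the black one at (0.396, -0.114). I'll raise, close the fingers and travel.

Request:
{"name": "apply_moves", "arguments": {
  "commands": "0 0 -2.2 0 0; 0 0 -2.3 0 0; 0 0 -2.3 0 0; 2.6 -1.85 0 0 0; 2.6 -1.85 0 0 0; 2.6 -1.85 0 0 0; 2.6 -1.85 0 0 0; 2.6 -1.85 0 0 0; 2.6 -1.85 0 0 0; 2.6 -1.85 0 0 0; 2.6 -1.85 0 0 0; 2.6 -1.85 0 0 0"
}}

```text
time_s: 1.1
tool_pos: [0.348, -0.3784, 0.3714]
tool_rot: [[0.964, 0.265, -0.0], [0.265, -0.964, 0.001], [-0.0, -0.001, -1.0]]
force: [0.0, -0.4, 0.0]
opening: 0.0001
```

Request:
{"name": "apply_moves", "arguments": {
  "commands": "2.6 -1.85 0 0 0; 2.6 -1.85 0 0 0; 2.6 -1.85 0 0 0; 2.6 -1.85 0 0 0; 2.6 -1.85 0 0 0; 2.6 -1.85 0 0 0; 2.6 -1.85 0 0 0; 2.6 -1.85 0 0 0; 2.6 -1.85 0 0 0; 2.6 -1.85 0 0 0; 2 -1.5 0 0 0; 0 0 0 0 0"
}}

```text
time_s: 2.1
tool_pos: [0.5658, -0.1094, 0.3709]
tool_rot: [[0.963, 0.27, -0.001], [0.27, -0.963, 0.002], [-0.0, -0.002, -1.0]]
force: [0.2, -0.4, 0.5]
opening: 0.0001
```

Request:
{"name": "apply_moves", "arguments": {
  "commands": "0.5 -0.1 0 0 0; 0.45 -0.1 0 0 0; 0 0 1.2 0 0; 0 0 1.2 0 0; 0 0 0.8 0 0; 0 0 0.3 0 0; 0 0 0 0 0; 0 0 0 0 0"
}}

```text
time_s: 2.77
tool_pos: [0.5725, -0.1085, 0.3365]
tool_rot: [[0.964, 0.265, -0.001], [0.265, -0.964, 0.0], [-0.001, -0.0, -1.0]]
force: [-0.5, -0.1, 0.9]
opening: 0.0001
```

```bash
python3 - <<'E'
from h import *
s=robot.sense();print(s["tool_pos"],s["force"],s["time_s"])
for n,(a,b,c,d) in(("side",(60,260,180,420)),("top",(110,310,200,440)),("wrist",(0,420,0,560))):
    f=viewer.grab_frame(n);np.savez(f"{n}1.npz",**f)
    g=f["frame"][a:b,c:d];k=1 if n=="wrist" else 2.5
    cv2.imwrite(f"pics/{n}1.png",cv2.resize(g,None,fx=k,fy=k))
    if n=="wrist":
        print(f["hand_eye"],f["K"])
        T=f["hand_eye"];Z=f["range_z"];K=f["K"];v,u=np.indices(Z.shape)
        P=np.stack([(u-K[0,2])/K[0,0]*Z,(v-K[1,2])/K[1,1]*Z,Z],-1)@T[:3,:3].T+T[:3,3]
        W=P@s["tool_rot"].T+s["tool_pos"]
        m=(np.abs(W[...,2]-.245)<.006)&(Z>0)&(f["frame"].min(-1)>120)&(np.hypot(W[...,0]-.575,W[...,1]+.105)<.05)
        q=W[m];print(len(q),q.min(0) if len(q) else 0,q.max(0) if len(q) else 0)
E
```

```text
[ 0.57253592 -0.10852894  0.33645512] [-0.45457547 -0.12131752  0.85560215] 2.7667
[[-3.25722801e-04 -9.59050834e-01 -2.83233810e-01  7.24470915e-02]
 [ 9.99999842e-01 -1.82764828e-04 -5.31158298e-04  5.78044151e-05]
 [ 4.57642631e-04 -2.83233938e-01  9.59050743e-01 -6.97675352e-02]
 [ 0.00000000e+00  0.00000000e+00  0.00000000e+00  1.00000000e+00]] [[313.13376391   0.         280.6066601 ]
 [  0.         313.13376391 210.57736326]
 [  0.           0.           1.        ]]
2878 [ 0.56002401 -0.12780979  0.23902118] [ 0.59640289 -0.08684222  0.24572884]
```

View pics/side1.png

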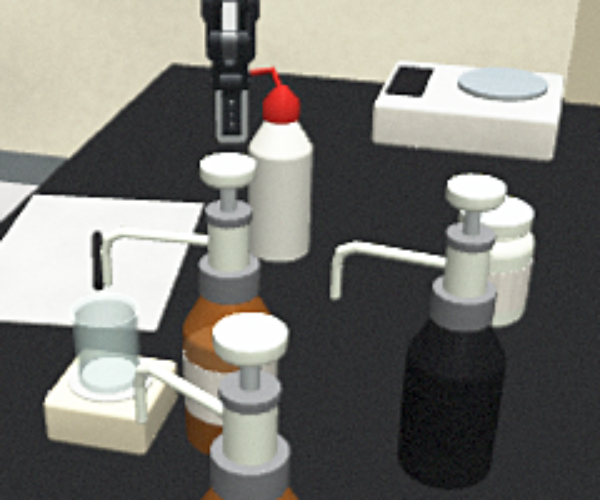

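View pics/wrist1.png

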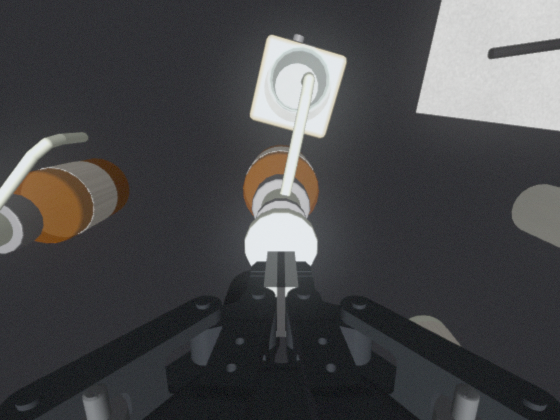

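The side view shows the closed fingers (tip about (232,138)) just above the target head at (228,165). The wrist view shows the white disc at (281,243) ahead of the fingertips, with its spout tip (308,78) over the beaker. A small correction, then press.

Request:
{"name": "apply_moves", "arguments": {
  "commands": "0.3 -0.17 0 0 0; 0 0 0.8 0 0; 0 0 0.5 0 0; 0 0 0.3 0 0; 0 0 0.3 0 0; 0 0 0.3 0 0; 0 0 0 0 0"
}}

```text
time_s: 3.5
tool_pos: [0.575, -0.1057, 0.315]
tool_rot: [[0.964, 0.266, -0.001], [0.266, -0.964, 0.0], [-0.001, -0.001, -1.0]]
force: [-3.2, 0.9, 4.5]
opening: -0.0002
```

Request:
{"name": "apply_moves", "arguments": {
  "commands": "0 0 0.3 0 0; 0 0 0.3 0 0; 0 0 0.3 0 0; 0 0 0.3 0 0; 0 0 0.2 0 0; 0 0 0 0 0"
}}

```text
time_s: 4.0
tool_pos: [0.5753, -0.1058, 0.3022]
tool_rot: [[0.964, 0.266, 0.001], [0.266, -0.964, -0.0], [0.001, 0.0, -1.0]]
force: [-3.5, 1.0, 6.8]
opening: 0.0003
```

Request:
{"name": "apply_moves", "arguments": {
  "commands": "0 0 0.15 0 0; 0 0 0.15 0 0; 0 0 0.1 0 0; 0 0 0 0 0"
}}

```text
time_s: 4.33
tool_pos: [0.5754, -0.1058, 0.2987]
tool_rot: [[0.964, 0.266, 0.001], [0.266, -0.964, -0.0], [0.001, 0.0, -1.0]]
force: [-5.4, 1.5, 8.8]
opening: -0.0001
```

Request:
{"name": "apply_moves", "arguments": {
  "commands": "0 0 0.1 0 0; 0 0 0.1 0 0; 0 0 0 0 0"
}}

```text
time_s: 4.58
tool_pos: [0.5754, -0.1058, 0.2968]
tool_rot: [[0.964, 0.266, 0.001], [0.266, -0.964, -0.0], [0.001, 0.0, -1.0]]
force: [-4.1, 1.5, 8.0]
opening: -0.0
```

Request:
{"name": "apply_moves", "arguments": {
  "commands": "0 0 0.1 0 0; 0 0 0 0 0"
}}

```text
time_s: 4.75
tool_pos: [0.5754, -0.1058, 0.2959]
tool_rot: [[0.964, 0.266, 0.001], [0.266, -0.964, -0.0], [0.001, 0.0, -1.0]]
force: [-4.3, 1.9, 8.0]
opening: 0.0002
```

Request:
{"name": "apply_moves", "arguments": {
  "commands": "0 0 0.1 0 0; 0 0 0 0 0"
}}

```text
time_s: 4.92
tool_pos: [0.5754, -0.1058, 0.2956]
tool_rot: [[0.964, 0.266, 0.001], [0.266, -0.964, -0.0], [0.001, 0.001, -1.0]]
force: [-4.4, 1.8, 10.2]
opening: 0.0002
```

Request:
{"name": "apply_moves", "arguments": {
  "commands": "0 0 0.1 0 0; 0 0 0 0 0; 0 0 0 0 0"
}}

```text
time_s: 5.17
tool_pos: [0.5754, -0.1058, 0.2956]
tool_rot: [[0.964, 0.266, 0.001], [0.266, -0.964, -0.001], [0.001, 0.001, -1.0]]
force: [-6.9, 3.1, 13.6]
opening: 0.0
```

Request:
{"name": "apply_moves", "arguments": {
  "commands": "0 0 0.1 0 0; 0 0 0 0 0; 0 0 0 0 0; 0 0 0 0 0; 0 0 0 0 0; 0 0 0 0 0; 0 0 0 0 0; 0 0 0 0 0"
}}

```text
time_s: 5.83
tool_pos: [0.5754, -0.1058, 0.2956]
tool_rot: [[0.964, 0.266, 0.002], [0.266, -0.964, -0.001], [0.001, 0.001, -1.0]]
force: [-9.3, 2.0, 16.3]
opening: 0.0
```

```bash
python3 - <<'E'
from h import *
s=robot.sense();print(s["tool_pos"],s["force"],s["time_s"])
f=viewer.grab_frame("side");cv2.imwrite("pics/side2.png",cv2.resize(f["frame"][60:260,180:420],None,fx=2.5,fy=2.5))
P=pts(f);g=f["frame"]
m=(np.hypot(P[...,0]-.575,P[...,1]+.106)<.028)&(P[...,2]>.2)&(g.min(-1)>150);q=P[m];print(len(q),np.percentile(q[:,2],[1,50,90,99]))
E
```

```text
[ 0.5753849  -0.10579045  0.29555052] [-9.25395057  2.03608517 16.2771213 ] 5.8333
225 [0.20739334 0.22198535 0.23488868 0.25609516]
```

View pics/side2.png

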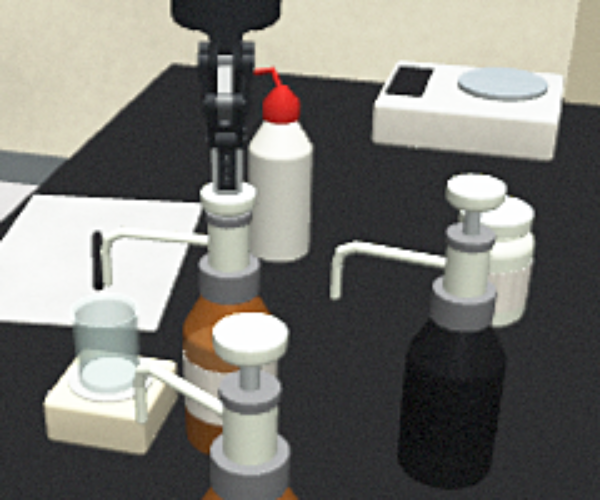

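The head at (228,197) is down on its collar. TCP z stays at 0.2956 while the force climbs to 16 N, so this is the firm stop, and it has been held for about 1 s. Now I'll let it rise.

Request:
{"name": "apply_moves", "arguments": {
  "commands": "0 0 0 0 0; 0 0 -0.5 0 0; 0 0 -0.5 0 0; 0 0 -0.5 0 0; 0 0 -0.5 0 0; 0 0 -0.5 0 0; 0 0 -0.6 0 0; 0 0 -1 0 0; 0 0 -1.5 0 0; 0 0 -2 0 0; 0 0 -2 0 0; 0 0 0 0 0"
}}

```text
time_s: 6.88
tool_pos: [0.5765, -0.1063, 0.3921]
tool_rot: [[0.964, 0.265, 0.008], [0.265, -0.964, -0.003], [0.007, 0.005, -1.0]]
force: [0.8, -0.9, 1.2]
opening: -0.0002
```

```bash
python3 - <<'E'
from h import *
s=robot.sense();print(s["tool_pos"],s["force"],s["time_s"])
f=viewer.grab_frame("side");cv2.imwrite("pics/side3.png",cv2.resize(f["frame"][60:260,180:420],None,fx=2.5,fy=2.5))
P=pts(f);g=f["frame"]
for c in((.575,-.106),(.495,.118),(.395,-.114)):
    m=(np.hypot(P[...,0]-c[0],P[...,1]-c[1])<.021)&(P[...,2]>.235)&(P[...,2]<.26)&(g.min(-1)>150);q=P[m];print(len(q),np.percentile(q[:,2],[50,75,90]) if len(q) else 0)
f0=dict(np.load("side1.npz"))["frame"]
d=cv2.absdiff(f0,g).max(-1);print("beaker diff",(d[170:245,190:252]>40).sum(),"other",(d[180:260,252:310]>40).sum())
E
```

```text
[ 0.57651393 -0.10626638  0.39214247] [ 0.77087187 -0.87635297  1.17836428] 6.8833
234 [0.24449941 0.24501661 0.24544849]
493 [0.2446842  0.24525861 0.24558678]
254 [0.24446511 0.24498093 0.24536082]
beaker diff 0 other 0
```

View pics/side3.png

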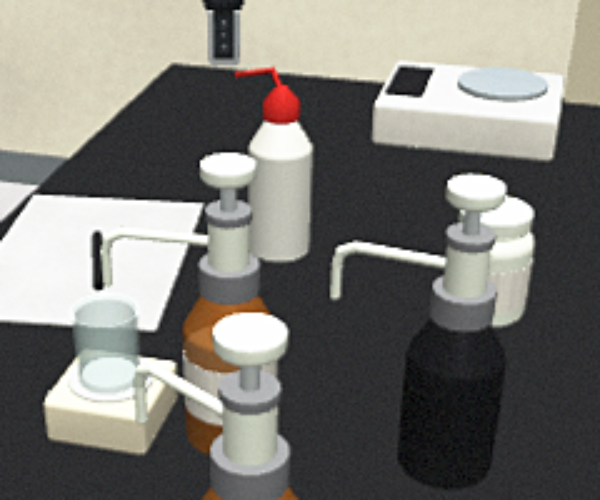

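The head is back at (228,165), measured at 0.245 m. The beaker is unchanged at (106,345) and the gripper is clear. Handing in.

```bash
python3 -c "
from h import *
print(workorder.sign_off(), robot.sense()['time_s'])"
```

```text
the job is handed in; nothing more can be done
the job is handed in; nothing more can be done
```

I gave the dispenser whose spout hangs over the beaker one full stroke, and handed the job in at about 7 s. I found its head at about (0.575, -0.106) m and pressed straight down with the closed fingers.

- **Stop:** the head went down about 22 mm. The tool then stayed at z = 0.2956 m while the force rose to about 16 N. I held it there for roughly 1 s.
- **Release:** I then backed straight up to about 75 mm clear of the head. The head's top measured 0.245 m again, its rest height.
- **Surroundings:** the other amber dispenser and the black look-alike were never touched, and both heads still measured 0.245 m. The side-camera images from before and after showed no change at the beaker or the other amber dispenser.
- **Sideways force:** up to about 9 N appeared while I pressed against the stop, probably friction. It went away on release.

No check failed. The sign-off gave no verdict.

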